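# Run out the cup shelf and hold it for the pad

## Task

On the metal riser on the coffee counter lies a wooden shelf plank. First swing the folding brace below the riser's edge all the way out until it is seated at its end stop, square to the edge; then, keeping the plank down on the riser, slide it out over the brace until the line scored across its top stands level with the riser's edge. So far out the plank would tip, and the brace is still too low to carry it (its pad is missing), so finish while gripping or pressing the plank, keeping it level, flat on the riser and still, and leave the crockery and tools around it alone.

Things in the scene. Friction and masses are not known exactly. Their poses are not given: they have to be found in the camera images.
- riser: Fixed metal bench 280 (x) by 240 (y) by 120 mm high, open below the deck, standing on the counter with its yaw varying. Origin: centre of its underside, z up. Its OUTWARD side is its own -y: the deck's outward edge is the line y = -120 mm. On the deck two guide strips 8 mm high and 8 mm wide run along y, their inner faces at x = -34 and +34 mm.
- riser_edge (a point): Middle of the deck's outward top edge: riser frame (0, -120, 120) mm.
- plank: Loose wooden plank 60 (x) by 340 (y) by 18 mm, 0.3 to 0.65 kg, on the deck between the guide strips with 4 mm play each side, axes parallel to the riser's. Origin: centre of its underside; outward end at its y = -170 mm. Start overhang 20 to 60 mm; with the scored line at the riser's edge it overhangs 230 mm and its centre of mass is about 45 mm beyond the edge, so it tips if let go.
- plank_mark (a point): Middle of the dark scored line (5 mm wide, straight across), on the plank's top: plank frame (0, 60, 18) mm. When the line is level with the riser's edge this is 18 mm above point riser_edge.
- plank_handle (a point): Top centre of the plank's wooden handle block: plank frame (0, 120, 59) mm. The block is 50 (x) by 24 (y) mm and rises 41 mm above the plank's top; it can be pinched from above across its 24 mm, along the plank's y.
- brace (a joint): Brace swing, rad: 0 = folded parallel to the riser's edge along the riser's +x; grows as the tip swings outward; 1.571 = end stop, pointing straight out along the riser's -y, under the plank's path. Starts 0.3 to 0.75. Stiff hinge, stays where left (about 1 N at the grip point), and rests against a small stop tab at its end stop.
- brace_hinge (a point): Point on the vertical hinge axis at the height of the brace's top: riser frame (0, -155, 110) mm.
- brace_grip (a point): Point on the top of the brace bar, 105 mm from the hinge axis. The bar is dark steel, 12 mm thick, 30 mm high (80 to 110 mm above the counter, 10 mm below the plank's underside) and ends 136 mm from the axis. It can be pinched from above across its 12 mm or pushed from behind.
- cup_a: Bystander: white cup, 60 mm across, 55 mm high, on the deck beside the plank. Origin: centre of its underside.
- cup_b: Bystander: white cup, 60 mm across, 55 mm high, on the deck on the plank's other side. Origin: centre of its underside.
- saucers: Bystander: stack of saucers 124 mm across, 28 mm high, on the counter near where the plank comes out. Origin: centre of its underside.
- milk_jug: Bystander: steel milk jug 76 mm across, 100 mm high, handle on its +y side. Origin: centre of its underside.
- tamper: Bystander: coffee tamper 58 mm across, 90 mm high, standing. Origin: centre of its underside.
- sugar_jar: Bystander: glass jar 80 mm across, 120 mm high. Origin: centre of its underside.
- portafilter: Bystander: filter basket 68 mm across, 42 mm high, with a black handle reaching 150 mm along its x. Origin: centre of the basket's underside.
- napkin_box: Bystander: black box 110 by 110 by 90 mm. Origin: centre of its underside.

How it is judged:
By the outcome, as a careful person would: the job done as asked, in the order asked, and still so for the second after the job is handed in, while the arm keeps its last pose, push and grip.
It also fails if it takes over 51 s, if anything falls off the work surface, if the arm or the gripper's body presses on something with over 40 N, if the wrist force passes 120 N, or if a joint passes its speed limit or range.

## Robot

A 6-joint arm with a two-finger parallel gripper is mounted at the origin on the work surface. World frame = base frame: x ahead of the robot, y to its left, z up, the work surface at z = 0. Lengths are in m, angles in rad, forces in N, time in s.
With the tool pointing down it reaches from about 0.425 to 0.95 m from the base axis. Payload 3.5 kg.
Tool frame: the origin (TCP) lies at the very end of the fingers, on their centre line; the grasp point (between the pads) lies 19 mm behind it; z points along the fingers, y is the direction in which the jaws open and shut (so a half turn about z gives the same grasp; the last joint's range is limited). The gripper opens to 85 mm and grips with 20 to 120 N. Pads are 22 mm wide; open, the fingers measure 114 mm over their backs; the gripper's body (76 mm by 85 mm) begins 54 mm behind the grasp point. The pads swing forward as they close: fully open they stand 13 mm farther back than shut.
Start: joints at [1.108, 0.286, 1.577, -0, 1.279, -0.15], TCP at [0.208, 0.642, 0.231] pointing down, gripper open.
Joint ranges: [-2.77, 2.77], [-0.9, 2.22], [0.21, 2.48], [-1.53, 4.67], [0.24, 2.81], [-2.84, 2.84]. Speed limits (rad/s): [2.79, 2.79, 3.14, 3.14, 3.14, 3.14].

## Interface

Orientations are given as a unit quaternion [x, y, z, w].
In Python, from plant import get_state, vision, ctrl, cut_out gives the robot as it stands.
- The arm moves only by the tool jog_arm, never from a script. Its argument "commands" is text: rows parted by semicolons, each of 6 numbers parted by spaces: the shift along the world's x, y, z in m, then the turn, a rotation vector about the world's x, y, z in rad. A call has 1 to 20 rows; each row is the pose to reach, as a shift and turn from the pose commanded when the call began; what a row does not reach only later rows make up. A row lasts 1/8 s, in which the tool goes at most 62.5 mm and 10.7 degrees, less where a joint would pass 70% of its speed; a pose out of reach is approached as far as the arm can. A call with a gripper value outside its range is refused whole. "gripper" is the opening in per cent of the stroke, from 0 (shut) to 100 (fully open), set as the call begins (left out, the last holds). The fingers move at their own pace and stop on an object; "grip_force" is the grip in N (left out, the last holds). Time passes only in rows, so rows that repeat a pose let the fingers close. It gives the time, the measured TCP pose, the force and the opening at its end, in the units of the state.
- get_state(): the state, without advancing time (a new reading comes with each control period).
- vision.read_camera(name): name is "scene" or "top"; returns a dict with "frame" (400x640x3 uint8, red, green, blue), "z_map" (400x640 float32, m along the optical axis (not along the pixel's ray), 0 where there is no reading), "fx", "fy", "cx", "cy" (pixels), "R" (3x3) and "t" (3): a world point X has camera coordinates R X + t. Camera axes: x right, y down, z forward; pixel columns grow to the right and rows downward; lengths in m; the calibration is good to about 2 mm. A picture is of the moment at which its call begins.
- ctrl.sign_off(): hands the job in, once; it reports no verdict.
Trained networks look in the newest picture that a camera, given by its name, has taken for a name from the list of things; names that differ only in an ending like _2 or _b are one class to them, and where a whole thing is asked for, a point or a joint stands for the part that bears it (a point fixed in the world has none). Each returns a list of dicts, best first, with "conf" (0 to 1); they miss things now and then, are a little off and sometimes report something else, mostly with a low value. They report only what shows in the picture. A call takes as long as a camera call.
- cut_out(camera, query): "pixels" (400x640 bool, what is visible of it) and "box" ([centre column, centre row, width, height] in pixels, round what is visible of it).
The state is a dict: "time": time; "qpos": joint angles; "dq": joint speeds; "joint_efforts": joint torques, N m; "eef_pos": TCP position; "tcp_rot": TCP orientation; "contact_force": force on the tool from outside, world axes, zero at the start; "wrist_torque": the same for the moment, N m; "opening": opening from 0.0 (shut) to 1.0 (fully open).
Only numpy, scipy, OpenCV 4.12 (cv2) and the standard library are available. Lean on these libraries where they do the work, as an engineer would, in place of code of your own. Each camera call takes 0.05 s, during which the arm holds its last target.

## Working session

There is one attempt and no reset: what is moved stays moved. The work goes in short steps, Python scripts to look and compute and a tool call to move; the robot and the scene stay as the last step left them, time stands still between calls to the robot, and variables do not carry over. Pictures are saved under pics/ and viewed, and the job is handed in when it is done.

Besides the shell and the picture viewer there is one more tool, called after "Emit:" by a JSON object that holds its "method" and its "body", one argument or row to a line. jog_arm: Moves the arm, as the interface text tells. Its arguments: {"type":"object","properties":{"commands":{"type":"string"},"gripper":{"type":"number"},"grip_force":{"type":"number"}},"required":["commands"]}

```bash
mkdir -p pics; ls; cat > h.py <<'E'
import numpy as np, cv2
from plant import get_state, vision, ctrl, cut_out
def cam(n):
    return vision.read_camera(n)
def save(c,name,roi=None,scale=1):
    im=c["frame"][:,:,::-1]
    if roi: im=im[roi[1]:roi[3],roi[0]:roi[2]]
    if scale!=1: im=cv2.resize(im,None,fx=scale,fy=scale,interpolation=cv2.INTER_CUBIC)
    cv2.imwrite("pics/"+name,im)
def cloud(c):
    z=c["z_map"]; v,u=np.mgrid[0:z.shape[0],0:z.shape[1]]
    P=np.stack([(u-c["cx"])/c["fx"]*z,(v-c["cy"])/c["fy"]*z,z],-1)
    W=(P-c["t"])@c["R"]   # R^T (P-t)
    W[z<=0]=np.nan
    return W
def proj(c,X):
    p=np.atleast_2d(X)@np.array(c["R"]).T+c["t"]
    return np.stack([p[:,0]/p[:,2]*c["fx"]+c["cx"],p[:,1]/p[:,2]*c["fy"]+c["cy"]],-1)
def ray_at_z(c,uv,z):
    uv=np.atleast_2d(uv); d=np.stack([(uv[:,0]-c["cx"])/c["fx"],(uv[:,1]-c["cy"])/c["fy"],np.ones(len(uv))],-1)@np.array(c["R"])
    o=-np.array(c["R"]).T@np.array(c["t"]); s=(z-o[2])/d[:,2]
    return o+d*s[:,None]
E
python3 - <<'E'
from h import *
for n in("scene","top"):
    c=cam(n); save(c,n+"0.png"); print(n,-np.array(c["R"]).T@c["t"],c["fx"])
    for q in("riser","plank","brace","plank_handle"):
        for r in cut_out(n,q)[:2]: print(q,r["conf"],r["box"])
    np.savez(n+"0.npz",**c)
s=get_state();print(s)
E
```

```text
pics
scene [ 0.97547309 -0.48476322  1.07832806] 421.80979877225104
plank 0.78 [348.6, 169.3, 84.5, 82.5]
brace 0.75 [325.1, 229.4, 20.2, 47.7]
plank_handle 0.93 [349.4, 168.3, 79.2, 84.2]
top [0.43960435 0.02122116 1.42367284] 429.27481205845714
riser 0.62 [288.9, 206.2, 115.1, 92.0]
plank 0.73 [267.0, 205.9, 114.7, 23.9]
brace 0.64 [333.4, 184.8, 22.5, 30.3]
brace 0.59 [183.2, 256.0, 50.0, 40.4]
plank_handle 0.69 [266.4, 203.3, 115.0, 23.2]
{'time': 0.5, 'qpos': array([ 1.10800822e+00,  2.86319815e-01,  1.57674775e+00,  3.41793639e-05,
        1.27859813e+00, -1.49994444e-01]), 'dq': array([-0.00103243, -0.00162675, -0.0014942 , -0.00101041, -0.00159535,
       -0.00036792]), 'joint_efforts': array([ 5.84302252e-04, -4.05456376e+01, -2.92557585e+01, -8.84723659e-05,
        1.08079752e-03, -7.34096730e-07]), 'eef_pos': array([0.20765514, 0.64223036, 0.23128575]), 'tcp_rot': array([ 1.55764895e-01,  9.87794157e-01, -2.98866743e-05, -2.66192437e-05]), 'contact_force': array([-0.41011205,  0.68361262,  1.54638979]), 'wrist_torque': array([ 0.01428092,  0.0286917 , -0.01435166]), 'opening': 0.9951262637169637}
```

View pics/scene0.png

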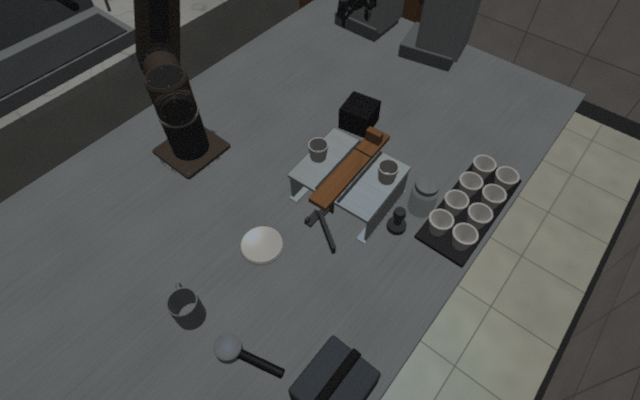

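View pics/top0.png

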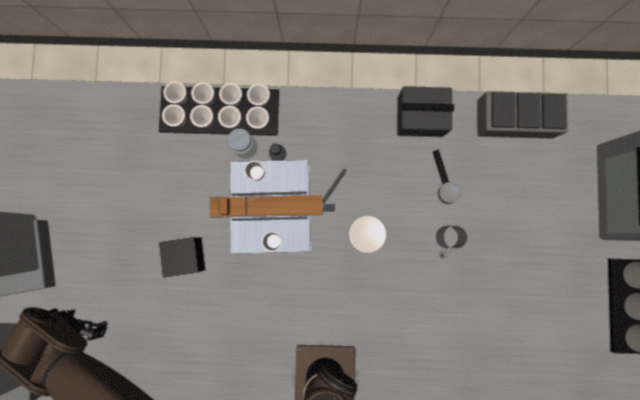

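Top view: the riser is at about (270,206), outward side to image right (world -y). The plank lies along it with its handle at the left, around (223,206). The brace points up-right from about (325,205) to (344,170). Next I fit the poses.

```bash
cat > fit.py <<'E'
from h import *
import sys
from scipy.optimize import least_squares
def load(n):
    d=np.load(n+"0.npz"); return {k:d[k] for k in d}
for n in("top","scene"):
    c=load(n); W=cloud(c)
    z=W[...,2]; roi=(W[...,0]>0.3)&(W[...,0]<0.75)&(W[...,1]>-0.1)&(W[...,1]<0.45)
    for nm,lo,hi in(("deck",.112,.126),("plank",.132,.146),("handle",.17,.19),("brace",.1,.116)):
        m=roi&(z>lo)&(z<hi)
        m=m.astype(np.uint8)
        k,lab,st,ce=cv2.connectedComponentsWithStats(m)
        for i in range(1,k):
            if st[i,4]>12:
                P=W[lab==i]
                r=cv2.minAreaRect((P[:,:2]*1000).astype(np.float32))
                print(n,nm,st[i,4],"z",P[:,2].mean().round(4),"c",np.round(r[0],1),"sz",np.round(r[1],1),"ang",round(r[2],2))
E
python3 fit.py
python3 - <<'E'
from h import *
d=np.load("top0.npz");c={k:d[k] for k in d};save(c,"top0z.png",(195,145,375,265),4)
d=np.load("scene0.npz");c={k:d[k] for k in d};save(c,"scene0z.png",(270,90,430,260),3.5)
E
```

```text
top deck 296 z 0.1196 c [725.3 286.5] sz [48.1 67.9] ang 0.74
top deck 2242 z 0.1198 c [617.5 188.1] sz [109.2 237.5] ang 2.81
top deck 91 z 0.1235 c [634.5 228. ] sz [37.5 34.1] ang 2.34
top deck 2363 z 0.1199 c [447.  179.7] sz [110.2 239.9] ang 3.01
top deck 97 z 0.1237 c [425.6 167.2] sz [38.6 38.4] ang 46.11
top plank 15 z 0.1371 c [641.  244.2] sz [ 7.1 30.8] ang 60.65
top plank 2051 z 0.1378 c [530.9 193.6] sz [ 60.4 338.4] ang 2.77
top handle 84 z 0.1746 c [633.7 226.2] sz [56.5 56.3] ang 0.96
top handle 140 z 0.1782 c [525.7 311. ] sz [50.4 21.7] ang 0.97
top handle 91 z 0.1747 c [425.9 167.3] sz [56.8 57.8] ang 28.31
top brace 26 z 0.108 c [720.5 262.8] sz [16.  55.9] ang 56.66
top brace 161 z 0.1094 c [595.8  -6.8] sz [ 14.9 136.3] ang 58.9
scene deck 1600 z 0.1213 c [441.1 177.8] sz [ 99.6 243.1] ang 3.39
scene deck 2044 z 0.1212 c [614.9 184.8] sz [114.5 250.9] ang 3.32
scene deck 18 z 0.1226 c [557.7 249.5] sz [ 5.  47.4] ang 7.84
scene deck 292 z 0.1207 c [725.1 285.1] sz [68.7 49.5] ang 89.08
scene plank 1725 z 0.1392 c [528.4 190. ] sz [ 67.3 341.6] ang 2.78
scene plank 38 z 0.1397 c [411.2 181.6] sz [36.1 15.1] ang 41.95
scene plank 45 z 0.1394 c [435.6 151.1] sz [47.8 18.2] ang 34.55
scene plank 47 z 0.1395 c [625.3 244.1] sz [37.8 13.1] ang 22.11
scene plank 43 z 0.1397 c [641.5 210.1] sz [46.2 15.6] ang 30.79
scene handle 130 z 0.1786 c [525.2 312.1] sz [50.3 27.3] ang 2.45
scene handle 110 z 0.1748 c [426.6 166.2] sz [55.5 58.9] ang 40.33
scene handle 115 z 0.1749 c [631.8 225. ] sz [58.9 58.4] ang 3.46
scene brace 112 z 0.1094 c [670.  183.5] sz [232.2  33.7] ang 84.61
scene brace 14 z 0.1134 c [426.   58.8] sz [ 5. 38.] ang 89.23
scene brace 46 z 0.1073 c [725.5 257.4] sz [12.4 48.2] ang 72.59
scene brace 18 z 0.1116 c [579.3  66.5] sz [39.5  4.3] ang 6.15
scene brace 229 z 0.1101 c [594.9  -6. ] sz [ 16.8 140.6] ang 58.56
```

```bash
ls pics
```

```text
scene0.png
scene0z.png
top0.png
top0z.png
```

View pics/top0z.png

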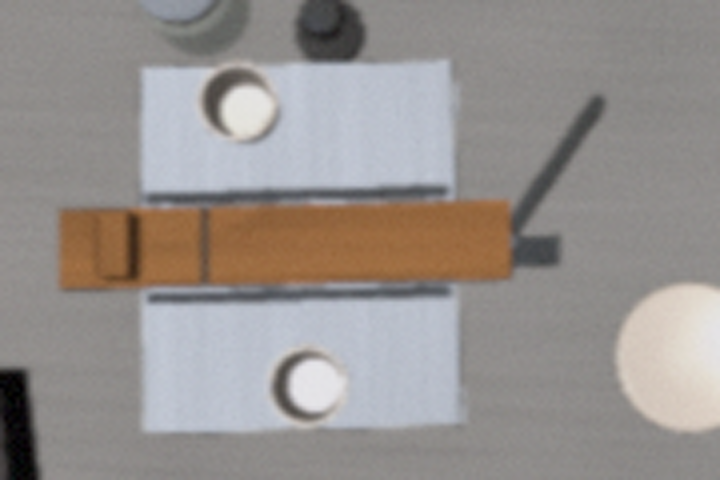

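View pics/scene0z.png

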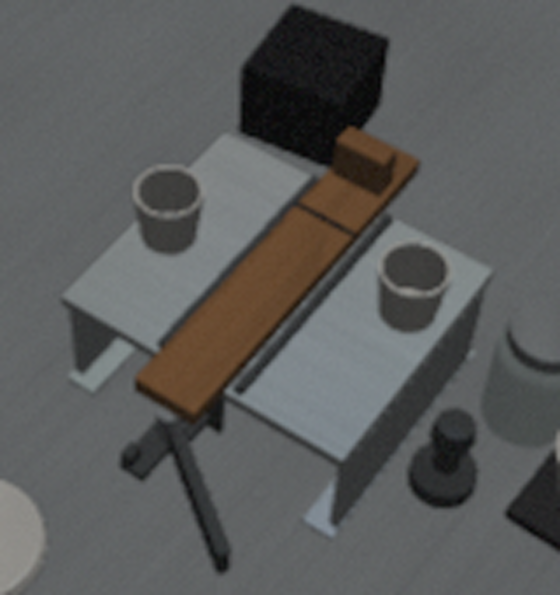

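Emit:
{"method": "jog_arm", "body": {
  "commands": "0.05 -0.08 0.01 0 0 -0.03; 0.1 -0.16 0.02 0 0 -0.06; 0.15 -0.24 0.02 0 0 -0.09; 0.2 -0.32 0.02 0 0 -0.12; 0.25 -0.4 0.02 0 0 -0.15; 0.3 -0.48 0.02 0 0 -0.18; 0.35 -0.56 0.02 0 0 -0.2; 0.42 -0.668 0 0 0 -0.229; 0.42 -0.668 0 0 0 -0.229; 0.42 -0.668 0 0 0 -0.229; 0.42 -0.668 0 0 0 -0.229; 0.42 -0.668 0 0 0 -0.229; 0.42 -0.668 0 0 0 -0.229; 0.42 -0.668 0 0 0 -0.229; 0.42 -0.668 0 0 0 -0.229; 0.42 -0.668 0 0 0 -0.229; 0.42 -0.668 0 0 0 -0.229",
  "gripper": 50
}}

```text
time: 2.62
eef_pos: [0.6274, -0.0246, 0.2317]
tcp_rot: [0.267, 0.964, 0.0, 0.0]
contact_force: [-0.1, 0.3, -0.0]
opening: 0.501
```

Zooms: the brace runs from (515,228) to (600,100) in the top zoom, and the stop arm with its tab ends near (555,250). Scored line is at (205,245). Descending on the brace.

Emit:
{"method": "jog_arm", "body": {
  "commands": "0 0 -0.05 0 0 0; 0 0 -0.1 0 0 0; 0 0 -0.13 0 0 0; 0 0 -0.149 0 0 0; 0 0 -0.149 0 0 0; 0 0 -0.149 0 0 0"
}}

```text
time: 3.38
eef_pos: [0.6289, -0.0258, 0.0842]
tcp_rot: [0.267, 0.964, 0.0, 0.002]
contact_force: [0.1, -0.2, 1.6]
opening: 0.5
```

```bash
python3 - <<'E'
from h import *
c=cam("scene");save(c,"s1.png",(270,150,430,290),4)
s=get_state();print(s["eef_pos"],s["contact_force"])
E
```

```text
[ 0.62915195 -0.0259187   0.08452356] [0.84078213 0.21946357 0.24171048]
```

View pics/s1.png

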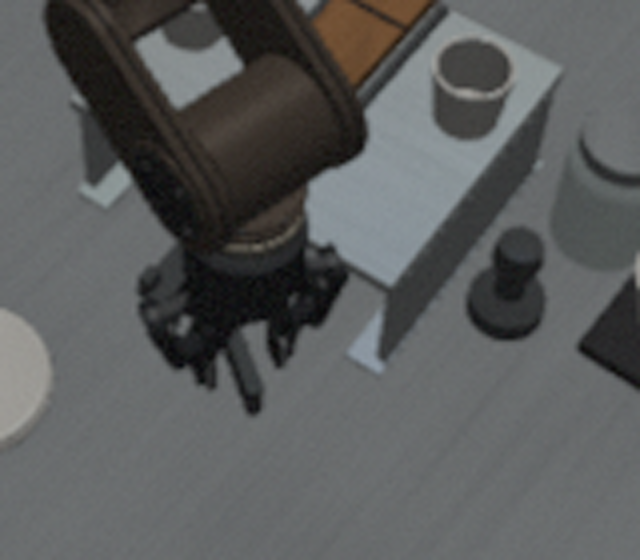

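The brace bar is between the open fingers at about (240,360). Closing.

Emit:
{"method": "jog_arm", "body": {
  "commands": "0 0 0 0 0 0; 0 0 0 0 0 0; 0 0 0 0 0 0; 0 0 0 0 0 0",
  "gripper": 0,
  "grip_force": 30
}}

```text
time: 3.92
eef_pos: [0.6287, -0.0255, 0.0836]
tcp_rot: [0.268, 0.963, 0.001, 0.001]
contact_force: [1.0, 2.5, 5.0]
opening: 0.134
```

```bash
python3 - <<'E'
import numpy as np
# hinge (0.5397,0.0290), arc relative shifts
h=np.array([.5397,.0290]); p0=np.array([.6285,-.0258]); d=p0-h; print(np.hypot(*d),np.degrees(np.arctan2(d[1],d[0])))
for a in [4,8,13,18,23,28,33,38,43,47,51,54,56.5,58]:
    t=-np.radians(a);R=np.array([[np.cos(t),-np.sin(t)],[np.sin(t),np.cos(t)]])
    q=R@d-d; print("%.4f %.4f 0 0 0 %.4f;"%(q[0],q[1],t),end=" ")
E
```

```text
0.10434787971013114 -31.67944567844524
-0.0040 -0.0061 0 0 0 -0.0698; -0.0085 -0.0118 0 0 0 -0.1396; -0.0146 -0.0186 0 0 0 -0.2269; -0.0213 -0.0248 0 0 0 -0.3142; -0.0285 -0.0303 0 0 0 -0.4014; -0.0361 -0.0353 0 0 0 -0.4887; -0.0442 -0.0395 0 0 0 -0.5760; -0.0526 -0.0431 0 0 0 -0.6632; -0.0612 -0.0458 0 0 0 -0.7505; -0.0683 -0.0475 0 0 0 -0.8203; -0.0755 -0.0487 0 0 0 -0.8901; -0.0809 -0.0493 0 0 0 -0.9425; -0.0855 -0.0495 0 0 0 -0.9861; -0.0882 -0.0495 0 0 0 -1.0123;
```

Emit:
{"method": "jog_arm", "body": {
  "commands": "-0.004 -0.006 0 0 0 -0.07; -0.0085 -0.0118 0 0 0 -0.14; -0.0146 -0.0186 0 0 0 -0.227; -0.0213 -0.0248 0 0 0 -0.314; -0.0285 -0.0303 0 0 0 -0.401; -0.0361 -0.0353 0 0 0 -0.489; -0.0442 -0.0395 0 0 0 -0.576; -0.0526 -0.0431 0 0 0 -0.663; -0.0612 -0.0458 0 0 0 -0.75; -0.0683 -0.0475 0 0 0 -0.82; -0.0755 -0.0487 0 0 0 -0.89; -0.081 -0.0493 0 0 0 -0.942; -0.081 -0.0493 0 0 0 -0.942; -0.081 -0.0493 0 0 0 -0.942"
}}

```text
time: 5.68
eef_pos: [0.5481, -0.0733, 0.0836]
tcp_rot: [0.677, 0.736, 0.003, 0.0]
contact_force: [3.0, 7.8, 5.5]
opening: 0.139
```

Emit:
{"method": "jog_arm", "body": {
  "commands": "-0.003 0.001 0 0 0 -0.025; -0.005 0.0015 0 0 0 -0.045; -0.006 0.0015 0 0 0 -0.055; -0.006 0.0015 0 0 0 -0.055"
}}

```text
time: 6.18
eef_pos: [0.5473, -0.0733, 0.0837]
tcp_rot: [0.695, 0.719, 0.006, 0.007]
contact_force: [21.5, 4.9, -8.4]
opening: 0.138
```

Emit:
{"method": "jog_arm", "body": {
  "commands": "-0.001 0 0 0 0 -0.01; -0.002 0 0 0 0 -0.02; -0.003 0 0 0 0 -0.025; -0.003 0 0 0 0 -0.025"
}}

```text
time: 6.68
eef_pos: [0.5472, -0.0733, 0.0838]
tcp_rot: [0.703, 0.711, 0.009, 0.011]
contact_force: [32.3, 6.7, -15.7]
opening: 0.132
```

Firm contact (32 N) at about the expected stop position. Release and lift straight, then look.

Emit:
{"method": "jog_arm", "body": {
  "commands": "0 0 0 0 0 0; 0 0 0 0 0 0; 0 0 0 0 0 0; 0 0 0.03 0 0 0; 0 0 0.08 0 0 0; 0 0.03 0.13 0 0 0.1; 0 0.08 0.17 0 0 0.28; 0 0.14 0.18 0 0 0.46; -0.003 0.2 0.18 0 0 0.64; -0.006 0.26 0.18 0 0 0.82; -0.01 0.32 0.18 0 0 1; -0.015 0.37 0.18 0 0 1.18; -0.015 0.387 0.18 0 0 1.36; -0.015 0.387 0.18 0 0 1.54; -0.015 0.387 0.18 0 0 1.62; -0.015 0.387 0.18 0 0 1.62; -0.015 0.387 0.18 0 0 1.62",
  "gripper": 50
}}

```text
time: 8.8
eef_pos: [0.5226, 0.313, 0.2621]
tcp_rot: [-0.027, 1.0, -0.0, -0.0]
contact_force: [-1.0, -0.9, 0.5]
opening: 0.498
```

```bash
python3 - <<'E'
from h import *
for n in ("top","scene"):
    c=cam(n);np.savez(n+"0.npz",**c)
    save(c,n+"2.png",(195,145,375,265) if n=="top" else (270,90,430,260),4 if n=="top" else 3.5)
s=get_state();print(s["eef_pos"],s["tcp_rot"],s["contact_force"],s["qpos"])
E
python3 fit.py
```

```text
[0.52266138 0.31314127 0.26223302] [-2.75805919e-02  9.99619575e-01 -9.06039728e-05 -8.54137038e-05] [-0.7342801   0.23935027 -0.36303799] [ 3.73455616e-01  1.20874496e-01  1.71256618e+00 -1.16553811e-04
  1.30837412e+00 -1.25247864e+00]
top deck 300 z 0.1194 c [725.8 286.4] sz [47.9 67.8] ang 2.47
top deck 2222 z 0.1197 c [617.5 188. ] sz [109.5 237.6] ang 2.75
top deck 79 z 0.1235 c [633.  228.8] sz [34.9 38.7] ang 75.23
top deck 2366 z 0.1199 c [447.  179.7] sz [109.8 240. ] ang 3.08
top deck 88 z 0.1235 c [427.2 167.2] sz [39.4 36.3] ang 4.12
top plank 22 z 0.1404 c [637.6 242.2] sz [13.2 40.7] ang 73.76
top plank 1814 z 0.1378 c [531.9 173.9] sz [ 60.3 299. ] ang 2.83
top plank 19 z 0.1404 c [428.4 182.7] sz [13.9 39.3] ang 80.07
top handle 80 z 0.1741 c [632.4 225.8] sz [56.4 56.8] ang 65.29
top handle 40 z 0.1778 c [509.9 307.5] sz [20.2 15.6] ang 15.04
top handle 95 z 0.1745 c [425.9 167.5] sz [57.  57.9] ang 28.39
top brace 161 z 0.1089 c [543.4 -37.7] sz [ 12.5 120.5] ang 3.27
scene deck 1598 z 0.1213 c [439.4 178. ] sz [ 99.4 242.3] ang 4.3
scene deck 18 z 0.1225 c [556.5 
[... 380 characters left out ...]
97 c [411.7 181.4] sz [36.  11.8] ang 38.87
scene plank 41 z 0.1387 c [434.5 152.7] sz [47.8 18.7] ang 35.99
scene plank 48 z 0.1396 c [623.1 242.3] sz [38.2 13.4] ang 26.47
scene plank 47 z 0.1389 c [641.4 210.4] sz [46.3 17.5] ang 31.05
scene handle 135 z 0.1784 c [524.5 311.3] sz [50.2 28.1] ang 2.79
scene handle 108 z 0.1749 c [426.4 166.4] sz [55.4 58.8] ang 40.14
scene handle 121 z 0.1749 c [631.8 227. ] sz [56.7 60.9] ang 11.89
scene brace 102 z 0.1077 c [669.6 188.3] sz [  4.3 227. ] ang 3.09
scene brace 50 z 0.1072 c [724.3 258.1] sz [12.5 50.2] ang 73.16
scene brace 27 z 0.1124 c [592.6  67.7] sz [63.7  4.8] ang 5.0
scene brace 239 z 0.1097 c [544.8 -33.3] sz [ 16.4 132.9] ang 3.42
```

View pics/top2.png

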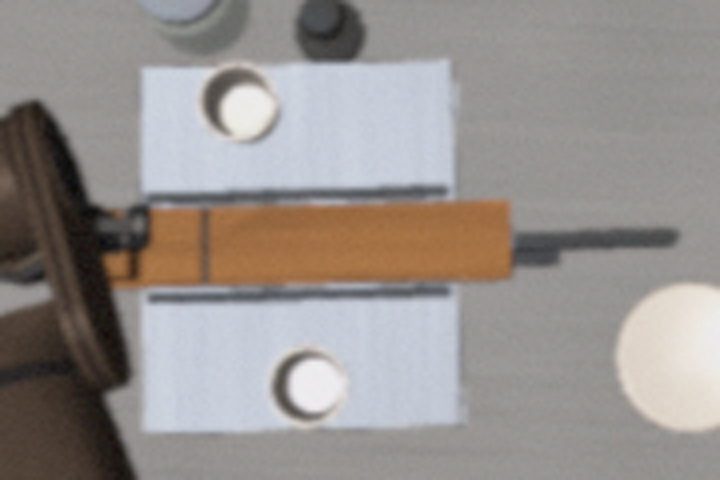

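View pics/scene2.png

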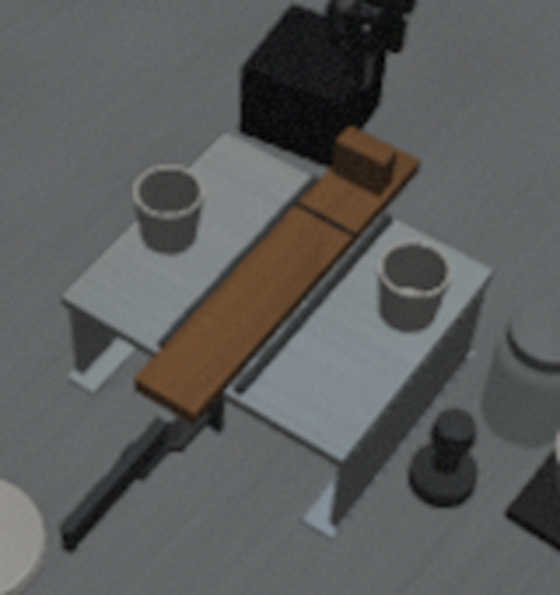

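Brace lies along the plank axis (3.3° vs riser yaw about 2.9°, within noise), against the stop tab. Now grip the handle.

Emit:
{"method": "jog_arm", "body": {
  "commands": "0.0025 -0.0015 -0.04 0 0 0; 0.0025 -0.0015 -0.08 0 0 0; 0.0025 -0.0015 -0.105 0 0 0; 0.0025 -0.0015 -0.115 0 0 0; 0.0025 -0.0015 -0.115 0 0 0; 0.0025 -0.0015 -0.115 0 0 0"
}}

```text
time: 9.65
eef_pos: [0.5262, 0.3123, 0.1491]
tcp_rot: [-0.028, 1.0, 0.0, 0.001]
contact_force: [-0.4, -0.2, 0.2]
opening: 0.504
```

```bash
python3 - <<'E'
from h import *
c=cam("scene");save(c,"s3.png",(330,90,430,180),6)
s=get_state();print(s["eef_pos"],s["tcp_rot"],s["contact_force"])
E
```

```text
[0.52620409 0.31235811 0.14918407] [-2.80792848e-02  9.99604422e-01  5.31983894e-04  1.50655757e-03] [-0.8806262  -0.33242828  0.00737098]
```

View pics/s3.png

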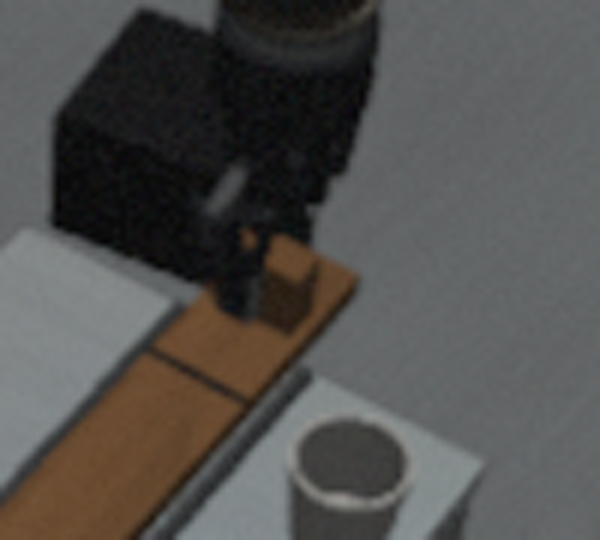

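Fingers straddle the handle at about (270,280). Close.

Emit:
{"method": "jog_arm", "body": {
  "commands": "0 0 0 0 0 0; 0 0 0 0 0 0; 0 0 0 0 0 0; 0 0 0 0 0 0",
  "gripper": 0,
  "grip_force": 60
}}

```text
time: 10.2
eef_pos: [0.5259, 0.3122, 0.1488]
tcp_rot: [-0.028, 1.0, 0.0, 0.001]
contact_force: [-0.1, -0.1, 5.0]
opening: 0.272
```

Emit:
{"method": "jog_arm", "body": {
  "commands": "0 0 -0.001 0 0 0; 0 0 -0.002 0 0 0; 0 0 -0.002 0 0 0"
}}

```text
time: 10.58
eef_pos: [0.5259, 0.3122, 0.1488]
tcp_rot: [-0.028, 1.0, 0.0, 0.001]
contact_force: [-5.5, -1.7, 12.5]
opening: 0.269
```

Emit:
{"method": "jog_arm", "body": {
  "commands": "0.0002 -0.004 -0.001 0 0 0; 0.0006 -0.012 -0.001 0 0 0; 0.0011 -0.022 -0.001 0 0 0; 0.0016 -0.032 -0.001 0 0 0; 0.0021 -0.042 -0.001 0 0 0; 0.0026 -0.052 -0.001 0 0 0; 0.003 -0.06 -0.001 0 0 0; 0.003 -0.06 -0.001 0 0 0"
}}

```text
time: 11.58
eef_pos: [0.5305, 0.2541, 0.1488]
tcp_rot: [-0.028, 1.0, 0.002, 0.003]
contact_force: [-0.5, 6.2, 12.4]
opening: 0.274
```

```bash
python3 - <<'E'
from h import *
c=cam("scene");save(c,"s4.png",(270,90,430,260),3.5)
s=get_state();print(s["eef_pos"],s["tcp_rot"],s["contact_force"],s["wrist_torque"])
E
```

```text
[0.53050349 0.25408045 0.14881241] [-0.0279299   0.9996015   0.00221796  0.00344117] [-0.45660712  5.34248223 11.7557159 ] [ 0.25461167  0.45784586 -0.16088508]
```

View pics/s4.png

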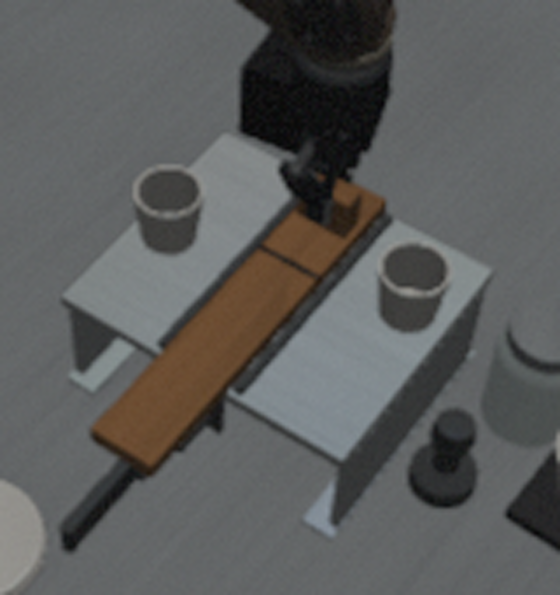

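Plank slides cleanly with the grip holding. Continue.

Emit:
{"method": "jog_arm", "body": {
  "commands": "0.0003 -0.006 -0.0005 0 0 0; 0.0008 -0.016 -0.001 0 0 0; 0.0013 -0.026 -0.001 0 0 0; 0.0018 -0.036 -0.001 0 0 0; 0.0023 -0.046 -0.001 0 0 0; 0.0028 -0.056 -0.001 0 0 0; 0.0033 -0.066 -0.001 0 0 0; 0.0038 -0.076 -0.001 0 0 0; 0.0043 -0.086 -0.001 0 0 0; 0.0048 -0.096 -0.001 0 0 0; 0.0053 -0.106 -0.001 0 0 0; 0.0058 -0.115 -0.001 0 0 0; 0.006 -0.12 -0.001 0 0 0; 0.006 -0.12 -0.001 0 0 0"
}}

```text
time: 13.38
eef_pos: [0.5376, 0.1347, 0.1488]
tcp_rot: [-0.028, 1.0, 0.003, 0.005]
contact_force: [-1.5, 8.0, 15.4]
opening: 0.271
```

```bash
python3 - <<'E'
from h import *
for n in ("top","scene"):
    c=cam(n);np.savez(n+"0.npz",**c)
    save(c,n+"5.png",(250,145,400,265) if n=="top" else (270,120,400,250),5 if n=="top" else 4.5)
s=get_state();print(s["eef_pos"],s["tcp_rot"],s["contact_force"],s["wrist_torque"])
E
python3 fit.py | grep -E "plank|handle|brace|deck"
```

```text
[0.53762419 0.13475974 0.14885174] [-0.0275797   0.99960346  0.00292013  0.00487398] [-0.25783161  7.98339485 15.01943285] [ 0.94129812  0.39025435 -0.1406913 ]
top deck 300 z 0.1193 c [725.4 286.2] sz [48.2 68.2] ang 1.91
top deck 1042 z 0.1198 c [623.4 145.6] sz [104.  150.7] ang 1.7
top deck 1614 z 0.1199 c [526.7 268.7] sz [278.7  70. ] ang 2.93
top deck 86 z 0.1234 c [635.7 229.8] sz [36.5 37. ] ang 12.1
top deck 100 z 0.1207 c [501.8 161.8] sz [93.8 16.2] ang 89.68
top deck 370 z 0.1197 c [453.8  81.8] sz [112.   45.5] ang 1.35
top plank 29 z 0.1391 c [640.2 235.5] sz [23.7 44.7] ang 50.53
top plank 1180 z 0.1376 c [543.6  -5.7] sz [ 60.3 189.9] ang 2.82
top plank 13 z 0.1384 c [507.9 173. ] sz [ 3.3 20.7] ang 1.88
top plank 15 z 0.138 c [510.6 123.1] sz [ 6.4 18. ] ang 2.11
top handle 82 z 0.1741 c [632.6 226.4] sz [56.6 56.7] ang 62.98
top brace 32 z 0.1095 c [714.4 267.6] sz [13.1 53. ] ang 40.39
scene deck 504 z 0.1215 c [530.2 245.1] sz [ 69.2 121.5] ang 6.3
scene deck 872 z 0.1211 c [444.7 136.7] sz [102.8 161.1] ang 3.69
scene deck 1981 z 0.1211 c [616.2 184.1] sz [112.1 255.6] ang 2.73
scene deck 289 z 0.121 c [724.7 285.1] sz [50.1 69.6] ang 0.86
scene plank 33 z 0.1392 c [411.9 181.1] sz [36.1 10.7] ang 40.62
scene plank 44 z 0.1394 c [436.4 151. ] sz [47.6 21.5] ang 38.24
scene plank 1661 z 0.1391 c [538.6  40.9] sz [ 67.5 285.1] ang 3.18
scene plank 52 z 0.1398 c [623.7 242.9] sz [39.8 15.9] ang 26.59
scene plank 41 z 0.139 c [642.1 209.3] sz [45.9 18.1] ang 30.7
scene handle 102 z 0.175 c [426.5 165.2] sz [55.7 57.3] ang 45.09
scene handle 115 z 0.1748 c [633.  225.7] sz [56.6 61.2] ang 31.15
scene handle 106 z 0.1792 c [549.  133.4] sz [25.2 46. ] ang 6.39
scene brace 106 z 0.1082 c [670.4 186.9] sz [233.8  15.7] ang 89.19
scene brace 46 z 0.1074 c [725.2 257.1] sz [13.7 46.9] ang 74.24
scene brace 19 z 0.1127 c [616.6  68.9] sz [49.9  3.5] ang 0.59
```

View pics/top5.png

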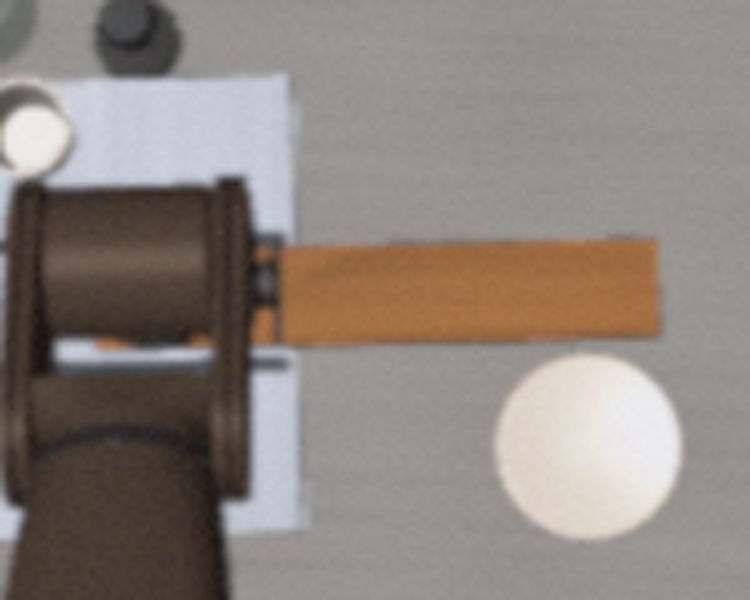

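View pics/scene5.png

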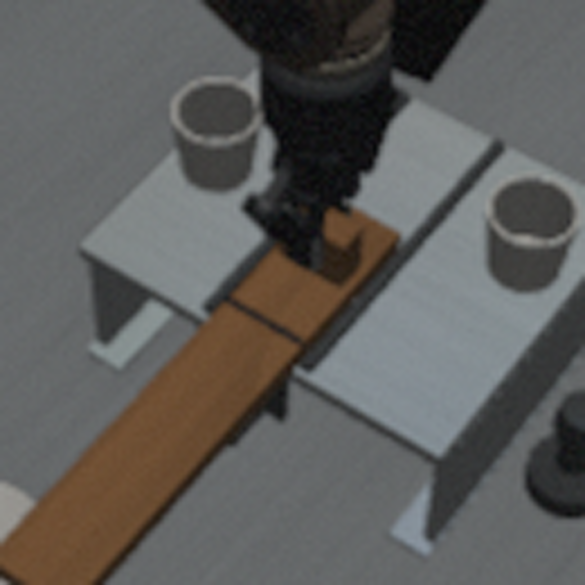

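```bash
cat > meas.py <<'E'
from h import *
yaw=np.radians(2.85)
C=np.array([.5322,.1839])   # riser centre guess
ex=np.array([np.cos(yaw),np.sin(yaw)]); ey=np.array([-np.sin(yaw),np.cos(yaw)])
def rect(c,xs,ys,z):
    X,Y=np.meshgrid(xs,ys); P=C+X[...,None]*ex+Y[...,None]*ey
    P=np.concatenate([P,np.full(P.shape[:2]+(1,),z)],-1).reshape(-1,3)
    uv=proj(c,P).astype(np.float32).reshape(len(ys),len(xs),2)
    g=cv2.cvtColor(c["frame"],cv2.COLOR_RGB2GRAY).astype(np.float32)
    return cv2.remap(g,uv[...,0],uv[...,1],cv2.INTER_CUBIC)
def run(c,n):
    ys=np.arange(-.15,-.08,.0005)
    for a,b in((-.13,-.05),(.05,.13)):
        r=rect(c,np.arange(a,b,.002),ys,.12)
        pr=np.median(r,1); g=np.gradient(cv2.GaussianBlur(pr[:,None],(1,9),2)[:,0])
        i=np.argmax(g); lo,hi=np.median(pr[:15]),np.median(pr[-20:]); j=np.where(pr>(lo+hi)/2)[0][0]
        print(n,"edge x",a,b,"grad",round(ys[i]*1e3,1),"half",round(ys[j]*1e3,1),lo.round(),hi.round())
    ys=np.arange(-.14,-.07,.0005)
    for a,b in((-.022,-.012),(-.01,0.01),(.012,.022)):
        r=rect(c,np.arange(a,b,.001),ys,.138); pr=np.median(r,1); base=cv2.blur(pr[:,None],(1,61))[:,0]
        d=np.clip(np.median(pr)-pr-5,0,None); i=np.argmax(d); s=slice(max(0,i-8),i+9)
        print(n,"mark",a,(d[s]*ys[s]).sum()/d[s].sum()*1e3,"depth",d[i])
E
python3 - <<'E'
from meas import *
for n in("top","scene"):
    d=np.load(n+"0.npz");c={k:d[k] for k in d};run(c,n)
E
```

```text
top edge x -0.13 -0.05 grad -117.5 half -150.0 149.0 68.0
top edge x 0.05 0.13 grad -117.0 half -117.0 149.0 199.0
top mark -0.022 -88.10785103921404 depth 64.26619
top mark -0.01 -90.79321263740648 depth 30.479622
top mark 0.012 -92.48420836703407 depth 35.209625
scene edge x -0.13 -0.05 grad -120.0 half -118.0 101.0 136.0
scene edge x 0.05 0.13 grad -119.0 half -117.5 103.0 139.0
scene mark -0.022 -108.45242550923864 depth 36.2424
scene mark -0.01 -108.39973043663663 depth 32.19728
scene mark 0.012 -108.39906804815716 depth 35.936424
```

```bash
python3 - <<'E'
from meas import *
d=np.load("top0.npz");c={k:d[k] for k in d}
ys=np.arange(-.125,-.09,.001)
print(np.round(ys*1e3).astype(int))
for a,b in((-.024,-.016),(-.01,0.01),(.016,.024)):
    print(np.median(rect(c,np.arange(a,b,.001),ys,.138),1).round().astype(int))
ys=np.arange(-.135,-.105,.001); print(np.round(ys*1e3).astype(int))
for n in("top","scene"):
    d=np.load(n+"0.npz");c={k:d[k] for k in d}
    for a,b in((-.13,-.1),(-.08,-.045),(.045,.08),(.1,.135)):print(n,a,np.median(rect(c,np.arange(a,b,.001),ys,.12),1).round().astype(int))
E
```

```text
[-125 -124 -123 -122 -121 -120 -119 -118 -117 -116 -115 -114 -113 -112
 -111 -110 -109 -108 -107 -106 -105 -104 -103 -102 -101 -100  -99  -98
  -97  -96  -95  -94  -93  -92  -91]
[121 121 121 121 122 122 123 124 124 124 123 122 117 114 109 102  95  91
  89  92  98 104 110 114 119 121 122 121 120 117 111 106  98  84  70]
[117 118 118 118 118 118 118 118 118 117 117 115 111 107 100  90  82  75
  69  67  67  69  74  76  76  74  69  62  57  52  46  43  41  40  39]
[121 122 122 121 119 118 120 121 120 119 119 116 112 106  97  89  80  69
  60  54  51  54  59  64  66  66  63  58  53  45  38  32  30  31  36]
[-135 -134 -133 -132 -131 -130 -129 -128 -127 -126 -125 -124 -123 -122
 -121 -120 -119 -118 -117 -116 -115 -114 -113 -112 -111 -110 -109 -108
 -107 -106 -105]
top -0.13 [148 147 147 146 146 146 147 148 149 149 153 155 157 157 155 155 159 165
 173 180 186 192 196 196 197 197 198 198 199 199 199]
top -0.08 [150 150 151 150 150 150 150 150 150 149 148 147 145 144 145 151 158 167
 178 186 192 197 199 199 200 200 200 200 200 200 201]
top 0.045 [148 148 148 148 148 148 148 148 148 147 146 146 144 142 142 147 154 163
 174 184 190 196 199 199 200 200 199 199 200 201 201]
top 0.1 [149 150 149 149 149 149 149 150 150 151 152 154 157 160 164 165 166 170
 174 178 184 189 193 197 198 197 198 199 199 200 201]
scene -0.13 [ 77  70  64  59  57  55  55  56  56  54  52  54  59  67  80  94 109 120
 128 133 134 134 133 133 133 134 134 134 135 135 135]
scene -0.08 [113 114 116 121 124 121 117 111 106  93  79  69  65  68  78  92 108 121
 129 135 136 136 136 136 136 136 136 136 136 136 136]
scene 0.045 [105 104 104 105 104 104 103 100  95  87  78  67  61  62  71  85 102 116
 128 136 140 140 139 138 137 136 136 137 138 139 140]
scene 0.1 [102 103 102 102 102 102 101  99  95  88  78  69  61  59  66  80  97 114
 128 136 140 141 140 138 137 137 137 137 138 139 140]
```

Emit:
{"method": "jog_arm", "body": {
  "commands": "0.0001 -0.002 -0.0005 0 0 0; 0.0003 -0.006 -0.001 0 0 0; 0.0004 -0.009 -0.001 0 0 0; 0.0005 -0.0108 -0.001 0 0 0; 0.0005 -0.0108 -0.001 0 0 0; 0.0005 -0.0108 -0.001 0 0 0"
}}

```text
time: 14.22
eef_pos: [0.5386, 0.1251, 0.1489]
tcp_rot: [-0.027, 1.0, 0.004, 0.006]
contact_force: [-1.0, 11.1, 18.7]
opening: 0.269
```

```bash
cat > chk.py <<'E'
from meas import *
for n in("top","scene"):
    c=cam(n);np.savez(n+"0.npz",**c)
    save(c,n+"6.png",(250,145,400,265) if n=="top" else (270,120,400,250),5 if n=="top" else 4.5)
    ys=np.arange(-.14,-.1,.0005)
    for a,b in((-.024,-.016),(-.01,0.01),(.016,.024)):
        p=np.median(rect(c,np.arange(a,b,.001),ys,.138),1); m=(ys<-.109)&(ys>-.13)
        d=np.clip(np.median(p[:20])-p-8,0,None); i=np.argmax(d*m); s=slice(max(0,i-7),i+8)
        print(n,"mark",round((d[s]*ys[s]).sum()/d[s].sum()*1e3,1),round(ys[i]*1e3,1))
    # plank plane along y
    W=cloud(c).reshape(-1,3); q=W[:,:2]-C; X=q@ex;Y=q@ey
    m=(abs(X-.003)<.026)&(Y<-.125)&(Y>-.34)&(abs(W[:,2]-.138)<.012)
    A=np.c_[X[m],Y[m],np.ones(m.sum())]; k=np.linalg.lstsq(A,W[m,2],rcond=None)[0]
    print(n,"slope deg x,y",np.degrees(k[:2]).round(2),"z",k@[0,-.12,1],k@[0,-.34,1])
    m=(abs(X)>.05)&(abs(Y)<.115)&(abs(W[:,2]-.12)<.005)
    A=np.c_[X[m],Y[m],np.ones(m.sum())]; k=np.linalg.lstsq(A,W[m,2],rcond=None)[0]
    print(n,"deck slope",np.degrees(k[:2]).round(2),k@[0,-.12,1])
s=get_state();print(s["time"],s["eef_pos"],s["tcp_rot"],s["contact_force"],s["wrist_torque"])
E
python3 chk.py
```

```text
top mark -116.6 -116.5
top mark -116.4 -116.5
top mark -109.2 -109.5
top slope deg x,y [0.47 0.31] z 0.13776262335835773 0.13657139367494048
top deck slope [0.   0.03] 0.11973560501072175
scene mark -118.3 -118.5
scene mark -118.1 -118.0
scene mark -118.4 -118.5
scene slope deg x,y [-0.33  0.3 ] z 0.13934252112455775 0.13819882309638878
scene deck slope [ 0.04 -0.01] 0.1211642666690691
14.325 [0.53864699 0.12512972 0.14898077] [-0.02733214  0.99960187  0.00417856  0.00562094] [-1.21407115 11.31727159 19.48935232] [ 1.49124925  0.51641111 -0.15525894]
```

View pics/scene6.png

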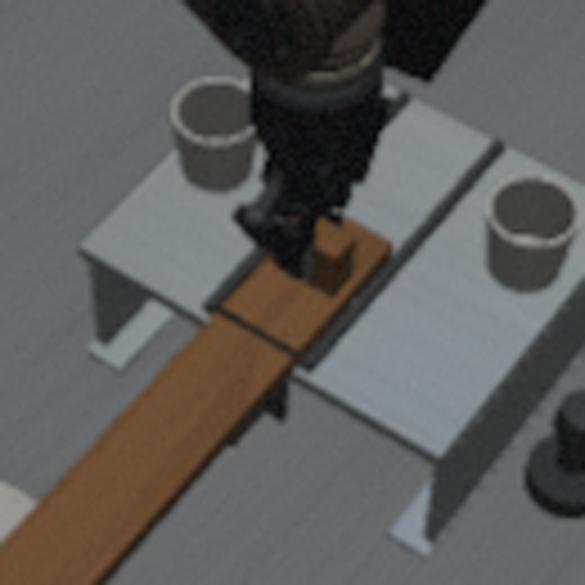

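View pics/top6.png

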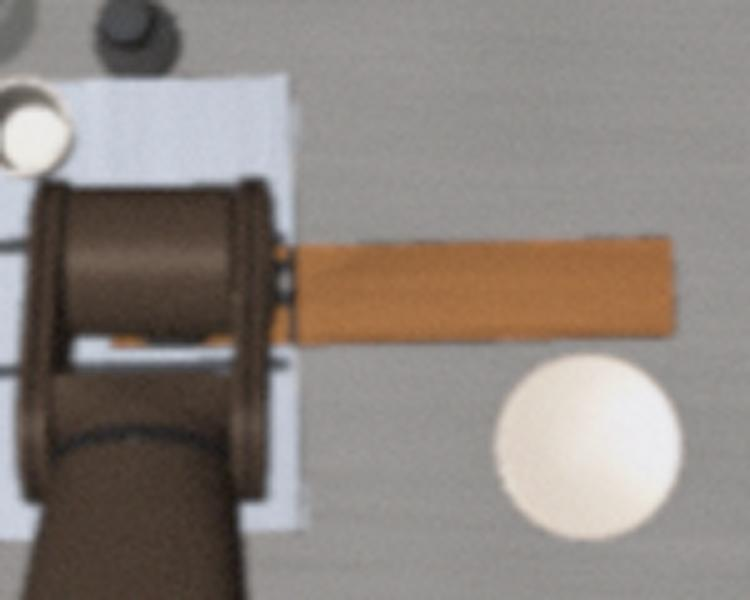

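Mark is about 1.1 mm short. The plank and tool are pitched about 0.3-0.5° outward-down from friction drag, so I'll correct both gently.

Emit:
{"method": "jog_arm", "body": {
  "commands": "0 -0.0005 -0.0005 -0.005 0.003 0; 0.0001 -0.001 -0.001 -0.01 0.006 0; 0.0001 -0.0014 -0.001 -0.014 0.008 0; 0.0001 -0.0014 -0.001 -0.014 0.008 0; 0.0001 -0.0014 -0.001 -0.014 0.008 0"
}}

```text
time: 14.95
eef_pos: [0.5386, 0.1252, 0.1487]
tcp_rot: [-0.027, 1.0, -0.001, 0.001]
contact_force: [-4.7, 13.9, 22.1]
opening: 0.274
```

```bash
python3 chk.py
```

```text
top mark -116.6 -116.5
top mark -115.4 -115.5
top mark -113.5 -113.5
top slope deg x,y [-0.18 -0.03] z 0.13751346545175888 0.1376430941206243
top deck slope [-0.01  0.02] 0.11982443011082469
scene mark -118.1 -118.0
scene mark -118.0 -118.0
scene mark -118.1 -118.0
scene slope deg x,y [-0.19  0.06] z 0.13932094067961678 0.1390802399655122
scene deck slope [ 0.03 -0.06] 0.12126495604603166
15.05 [0.538583   0.12515086 0.14873642] [-2.69321578e-02  9.99635978e-01 -7.62978006e-04  1.40983218e-03] [-4.57493372 14.11442285 21.44321239] [ 2.63019324  0.72479541 -0.08698142]
```

Level now; stiction ate the slide. Nudging further.

Emit:
{"method": "jog_arm", "body": {
  "commands": "0 -0.0008 0.0005 0 0 0; 0.0001 -0.0016 0.0008 -0.001 0 0; 0.0001 -0.0024 0.0008 -0.002 0 0; 0.0001 -0.0024 0.0008 -0.002 0 0; 0.0001 -0.0024 0.0008 -0.002 0 0"
}}

```text
time: 15.68
eef_pos: [0.5389, 0.1227, 0.1487]
tcp_rot: [-0.027, 1.0, -0.002, 0.002]
contact_force: [-0.9, 13.3, 18.5]
opening: 0.269
```

```bash
python3 chk.py
```

```text
top mark -119.3 -119.5
top mark -109.1 -109.5
top mark -109.2 -109.5
top slope deg x,y [-0.1   0.08] z 0.1377253742099145 0.1374082669674319
top deck slope [-0.03  0.03] 0.11984932906586292
scene mark -120.1 -120.0
scene mark -120.5 -120.5
scene mark -120.4 -120.5
scene slope deg x,y [0.22 0.09] z 0.13935723373024925 0.13902131702266843
scene deck slope [ 0.05 -0.07] 0.12122608930203675
15.775 [0.53896013 0.12270638 0.14875265] [-0.02686034  0.99963622 -0.00156843  0.00187072] [-1.59953423 12.49206476 18.8708796 ] [2.83880592 0.29158257 0.02304287]
```

Emit:
{"method": "jog_arm", "body": {
  "commands": "0 0 0 0 0 0; 0 0 0 0 0 0; 0 0 0 0 0 0; 0 0 0 0 0 0; 0 0 0 0 0 0; 0 0 0 0 0 0; 0 0 0 0 0 0; 0 0 0 0 0 0"
}}

```text
time: 16.77
eef_pos: [0.5389, 0.1227, 0.1487]
tcp_rot: [-0.027, 1.0, -0.002, 0.002]
contact_force: [-0.6, 13.4, 17.7]
opening: 0.272
```

```bash
python3 chk.py; python3 - <<'E'
from h import *
d=np.load("scene0.npz");c={k:d[k] for k in d};save(c,"s7.png",(300,150,380,220),8)
save(c,"s7full.png")
E
```

```text
top mark -119.4 -119.5
top mark -109.1 -109.5
top mark -109.1 -109.5
top slope deg x,y [0.13 0.01] z 0.137581107608621 0.1375491426869419
top deck slope [-0.02  0.04] 0.11984127011236909
scene mark -120.3 -120.0
scene mark -120.5 -120.5
scene mark -120.3 -120.0
scene slope deg x,y [-0.15  0.08] z 0.13941373233618792 0.13910951213001685
scene deck slope [ 0.04 -0.08] 0.12128190370364213
16.875 [0.53895277 0.12270559 0.14871999] [-0.02688438  0.9996356  -0.001581    0.00184231] [-1.47466722 13.6205782  18.43473697] [2.84637716 0.338722   0.01162502]
```

View pics/s7.png

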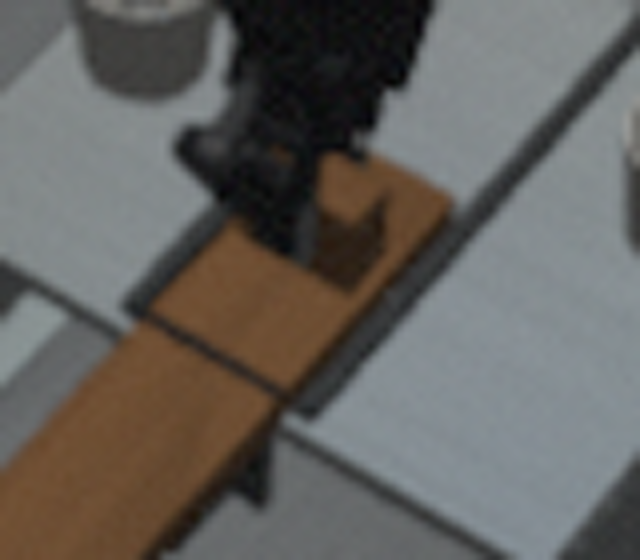

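View pics/s7full.png

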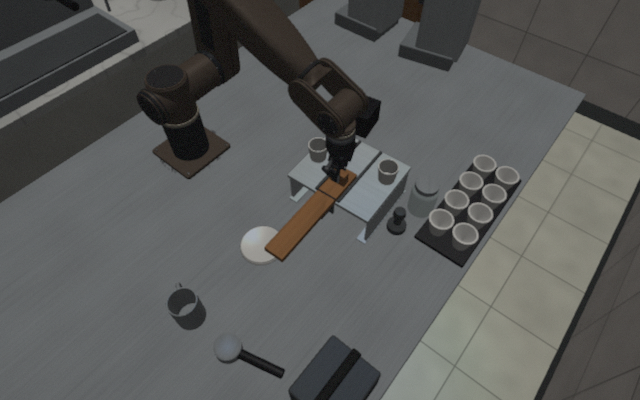

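The mark runs from (150,310) to (290,395) in the zoom, in line with the deck edge. The plank is still and level, and the bystanders are in place. Handing in.

```bash
python3 -c "
from plant import ctrl
print(ctrl.sign_off())"
```

```text
the job is handed in; nothing more can be done
None
```

The job is handed in at about 17 s of the 51 s allowed. The brace is out at its stop, and the plank's scored line is within about 1–2 mm of the riser's edge. The arm is still gripping and pressing the plank by its handle.

- **Brace:** I pinched it and swung it until it came up firmly against the stop (about 32 N). After release, the pictures showed it against the stop tab at 3.3°, against a riser yaw of about 2.9°, which is within measuring noise. At the end the plank covers the brace, so I couldn't look at it again.
- **Plank:** I gripped the handle and slid the plank out while pressing down at 12–22 N. Along the way friction tipped it about 0.3° outward-down, and I levelled it again.
- **Last checks:**
  - **Level and still:** the plank's slope along its length was 0.1° or less in both cameras, and it did not move over a 1 s hold. It was pressed down with about 18 N.
  - **Line position:** the two cameras disagree slightly. The scene camera puts the line about 0.8–1 mm beyond the edge, the top camera up to about 1.9 mm. I left it there rather than drag it back against friction. Two of the three spots I checked in the top picture gave no reading because the gripper hid the line.
  - **Bystanders:** the cups measured where they started, and the other crockery and tools looked unmoved in the final picture. The napkin box was partly hidden behind the arm.

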